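# Hang the thickness-gauge head on its stand and zero its dial

### The arm

A 7-joint arm with a two-finger parallel gripper is mounted at the origin on the work surface. World frame = base frame: x ahead of the robot, y to its left, z up, the work surface at z = 0. Lengths are in m, angles in rad, forces in N, time in s.
With the tool pointing down it reaches from about 0.425 to 0.875 m from the base axis. Payload 4.7 kg.
Tool frame: the origin (TCP) lies on the centre line of the jaws, within the pads' length; the fingertips stand 8 mm ahead of it and the grasp point (between the pads) lies 11 mm behind it; z points along the fingers, y is the direction in which the jaws open and shut (so a half turn about z gives the same grasp; the last joint's range is limited). The gripper opens to 87 mm and grips with 3 to 60 N. Pads are 19 mm wide; open, the fingers measure 117 mm over their backs; the gripper's body (75 mm by 190 mm) begins 51 mm behind the grasp point.
Start: joints at [1.231, 0.321, -0.07, 1.45, 0.023, 1.371, -0.057], TCP at [0.225, -0.61, 0.231] pointing down, gripper open.
Joint ranges: [-2.86, 2.86], [-0.3, 2.09], [-1.38, 1.24], [0.06, 2.45], [-1.56, 4.7], [0.09, 2.05], [-2.69, 2.69]. Speed limits (rad/s): [2.57, 2.57, 3.14, 3.14, 3.14, 3.14, 3.14].

### API

Orientations are given as a rotation vector (axis times angle).
In Python, from bench import ctrl, cams, workorder gives the robot as it stands. The module is installed in compiled form; this text tells all that it offers.
- The arm moves only by the tool carry_out, never from a script. Its argument "rows" is a list of rows, each an object with "offset": the shift along the tool's x, y, z in m, a list of three; "rot": the turn, a rotation vector about the tool's x, y, z in degrees, a list of three; "gripper": the opening, from 0 (shut) to 1 (fully open). In form: [{"offset": [dx, dy, dz], "rot": [rx, ry, rz], "gripper": gripper}, ...]. A call has 1 to 10 rows; each row shifts and turns the commanded pose from where the row before left it, along the tool's axes as they then stand; what a row does not reach is not made up. A row lasts 1/8 s, in which the tool goes at most 62.5 mm and 10.7 degrees, less where a joint would pass 70% of its speed; a pose out of reach is approached as far as the arm can. A call is refused whole if a number of a shift passes 0.0625 or a number of a turn 10.7, either way. A call with a gripper value outside its range is refused whole. The fingers move at their own pace and stop on an object; "grip_force" is the grip in N (left out, the last holds). Time passes only in rows, so rows that do not move let the fingers close. It gives the time, the measured TCP pose, the force and the opening at its end, in the units of the state.
- ctrl.get_state(): the state, without advancing time (a new reading comes with each control period).
- cams.get_image(name): name is "side" or "top"; returns a dict with "img" (420x560x3 uint8, red, green, blue), "vfov" (degrees; the focal length in pixels is half the picture's height over the tangent of half this angle, whatever the lens; pixels are square), "cx", "cy" (the principal point, pixels), "R" (3x3) and "t" (3): a world point X has camera coordinates R X + t. Camera axes: x right, y down, z forward; pixel columns grow to the right and rows downward; lengths in m; the calibration is good to about 2 mm. A picture is of the moment at which its call begins. There is no depth.
- workorder.close_job(): hands the job in, once; it reports no verdict.
The state is a dict: "time": time; "joint_positions": joint angles; "qd": joint speeds; "joint_torque": joint torques, N m; "position": TCP position; "tool_rot": TCP orientation; "ft_force": force on the tool from outside, world axes, zero at the start; "torque": the same for the moment, N m; "grip_width": opening from 0.0 (shut) to 1.0 (fully open).
Only numpy, scipy, OpenCV 4.12 (cv2) and the standard library are available. Lean on these libraries where they do the work, as an engineer would, in place of code of your own. Each camera call takes 0.05 s, during which the arm holds its last target.

### The job

Hang the dial head of the tablet-thickness gauge on its stand: press its two hook tabs into the upper pair of slots in the upright and then down until they engage, so that its plunger rests on the anvil post. Let go of it; then take it again by the round bezel on top and turn the bezel until the dial reads zero, with its bold zero mark at the tip of the pointer, releasing and regripping as often as needed. Leave the head hanging, released and reading zero, without disturbing the other things on the bench.

Things in the scene. Friction and masses are not known exactly. Their poses are not given: they have to be found in the camera images.
- head: Loose dial head, 0.4-0.6 kg, 152 x 60 x 69 mm, standing on the bench at first. Origin on its underside below the grip fin; x to the hook tabs, z up. Arm: inverted aluminium channel 44 mm wide, 30 mm tall, x -100 to 36 mm, open below. Hook plate: x 36 to 40, 60 mm wide, z 0 to 62. Dial axis vertical at x -65: case 44 mm across, z 30 to 44; bezel 60 mm across, z 44 to 69 mm
- stand: Fixed steel stand. Origin on the bench below the middle of the upright's front face, which looks to its -x; z up. Upright: plate x 0 to 5 mm, 72 mm wide, top at z 158, open behind. Base 100 mm wide, 16 mm high, x -145 to 45. Hung home, the head is parallel to the stand, its origin at stand x -40, y 0, z 75 mm; let go, it sags some 0.03 rad, dial end down
- head_seat (a point): point on the head, rear face of the hook plate, midway between the two tabs, at the height of their necks' undersides (head x 40, y 0, z 50 mm). Tabs at y +-18 mm, 8 mm wide: neck z 50 to 58, reaching to x 51.5; a lip (x 46.5 to 51.5) hangs from it down to z 42
- stand_seat (a point): point on the stand where head_seat comes when hung: upright's front face, midway between the upper slots, at their lower edges (stand x 0, y 0, z 125 mm). Slots at y +-18 mm, each 12 mm wide, 22 mm high: upper pair z 125 to 147, lower pair z 85 to 107. The lips enter while the head is 8 to 14 mm above its hung height
- head_fin (a point): centre of the grip fin on the arm (head x 0, y 0, z 50 mm). The fin is 36 mm long (x), 14 mm thick (y), z 30 to 62 mm
- dial_centre (a point): on the dial's axis at mid-height of the bezel (13 mm below its rim), the place to grip it. 14 mm free height between the bezel and the arm below it
- zero_mark (a point): point at the zero mark (the one bold black mark across the bezel's rim, which turns with bezel and scale), 22 mm from the dial's axis, at pointer height
- needle_tip (a point): tip of the black pointer, 22 mm from the dial's axis
- anvil_top (a point): centre of the anvil post's top, at stand x -105, y 0, z 84 mm; post 16 mm across, 24 mm below z 46. The head's spring plunger (dial axis, inside the channel, tip 3 mm above the head's underside, travel 16 mm, under 2 N) rests on it when hung
- bezel (a joint): angle of the bezel (rad), counter-clockwise from above positive; at 0 its zero mark points to the head's -x. Stiff (0.02 N m friction), stays where left; turns more than once round both ways
- needle (a joint): angle of the pointer (rad), counter-clockwise from above positive; at 0 it points to the head's -x. It follows the plunger, 0.15 rad per mm pushed in, and moves a little as the head settles in the slots. The dial reads zero when bezel and needle angles are equal (or differ by full turns)
- bottle_a: amber solvent bottle, 86 mm across, 190 mm tall, loose bystander
- bottle_b: second amber solvent bottle of the same size, loose bystander
- jar: small amber jar, 56 mm across, 70 mm tall, loose bystander
- case: wooden case, 80 x 110 x 28 mm, loose bystander
- beaker: glass beaker, 72 mm across, 85 mm tall, loose bystander
- driver: screwdriver lying on the bench, loose bystander
- weight: steel cylinder weight, 44 mm across, 45 mm tall, loose bystander
Mind the look-alikes: they are no part of the job. Of the things that look like the head, the smaller one is meant.

How it is judged:
On the way, in this order (a step that is already met when the one before it is completed fails the run):
1. the head hangs by its tabs in the upper slots, let go of (distance between head_seat and stand_seat below 0.005 m and angle between head's own z axis and vertical below 0.1 rad and angle between the x axis of head and the x axis of stand, either way round below 0.12 rad and value of joint needle above 0.4 rad and contact force between head and the fingers below 0.05 N), for 0.2 s.
2. the zero mark stands at the pointer's tip (distance between head_seat and stand_seat below 0.005 m and angle between head's own z axis and vertical below 0.1 rad and angle between the x axis of head and the x axis of stand, either way round below 0.12 rad and value of joint needle above 0.4 rad and distance between zero_mark and needle_tip below 0.003 m), for 0.2 s.
At the end, for the whole second after the job is handed in: The head hangs in the upper slots (head_seat within 5 mm of stand_seat, its z within 0.1 rad of vertical, its x along the stand's x within 0.12 rad, the pointer lifted beyond 0.4 rad by the plunger resting on the anvil), at rest and released, with the zero mark within 3 mm of the pointer's tip (all of step 2 and contact force between head and the fingers below 0.05 N and linear speed of head below 0.01 m/s and angular speed of head below 0.1 rad/s); the robot touches nothing.
It fails at once if a bystander is knocked or moved by more than 30 mm (distance of any of bottle_a, bottle_b, jar, case, beaker, driver, weight from where it was at the start of the episode above 0.03 m).
It also fails if it takes over 72 s, if anything falls off the work surface, if the arm or the gripper's body presses on something with over 40 N, if the wrist force passes 120 N, or if a joint passes its speed limit or range.

## Working session

There is one attempt and no reset: what is moved stays moved. The work goes in short steps, Python scripts to look and compute and a tool call to move; the robot and the scene stay as the last step left them, time stands still between calls to the robot, and variables do not carry over. Pictures are saved under pics/ and viewed, and the job is handed in when it is done.

Besides the shell and the picture viewer there is one more tool, called after "Call:" as a command line: name --argument value ..., lists and objects as JSON in quotes. carry_out: Moves the arm, as the interface text tells. Its arguments: {"type":"object","properties":{"rows":{"type":"array"},"grip_force":{"type":"number"}},"required":["rows"]}

```bash
mkdir -p pics; ls
cat > h.py <<'E'
import numpy as np, cv2, sys
from bench import ctrl, cams, workorder
def shot(n,fn=None):
    d=cams.get_image(n)
    if fn: cv2.imwrite('pics/'+fn,d['img'][:,:,::-1])
    return d
def f(d): return d['img'].shape[0]/2/np.tan(np.radians(d['vfov'])/2)
def ray(d,u,v):
    R=np.array(d['R']);t=np.array(d['t'])
    c=np.array([(u-d['cx'])/f(d),(v-d['cy'])/f(d),1.]); return -R.T@t, R.T@c
def onz(d,u,v,z):
    o,r=ray(d,u,v); return o+r*(z-o[2])/r[2]
def proj(d,X):
    c=np.array(d['R'])@np.array(X)+np.array(d['t']); return c[:2]/c[2]*f(d)+[d['cx'],d['cy']]
E
python3 - <<'E'
from h import *
for n in('top','side'):
    d=shot(n,n+'0.png'); print(n,d['vfov'],d['cx'],d['cy'],(-np.array(d['R']).T@d['t']).round(3),np.array(d['R']).round(3).tolist())
print(ctrl.get_state())
E
```

```text
pics
top 50.99509709222607 274.3030242164465 215.38976542807575 [ 0.492 -0.045  1.226] [[-0.011, -0.999, -0.03], [-0.999, 0.012, -0.044], [0.045, 0.03, -0.999]]
side 57.47107678026241 277.2952057458283 209.59500456481686 [0.209 0.697 0.613] [[-0.912, -0.411, 0.004], [-0.22, 0.481, -0.849], [0.346, -0.775, -0.529]]
{'time': 0.1, 'joint_positions': array([ 1.23109907,  0.32177539, -0.07006225,  1.45155909,  0.02255312,
        1.37079756, -0.05690451]), 'qd': array([-1.05693924e-03, -1.81677126e-03, -1.19750557e-03, -3.32793799e-03,
       -2.36538216e-05,  2.42849437e-04, -1.99455139e-03]), 'joint_torque': array([ 1.02140400e-04, -4.92569911e+01, -4.05691797e-01, -3.13397777e+01,
       -6.41673035e-02,  3.95473419e-02,  7.82141251e-05]), 'position': array([ 0.22498975, -0.60930159,  0.2295504 ]), 'tool_rot': array([-3.09087847e+00, -5.52536399e-01,  5.68319146e-04]), 'ft_force': array([ 2.86828331e-01, -5.54060083e-01,  1.75853222e-04]), 'torque': array([-0.05496802,  0.0311141 ,  0.01872058]), 'grip_width': 1.0001354581140733}
```

View pics/top0.png

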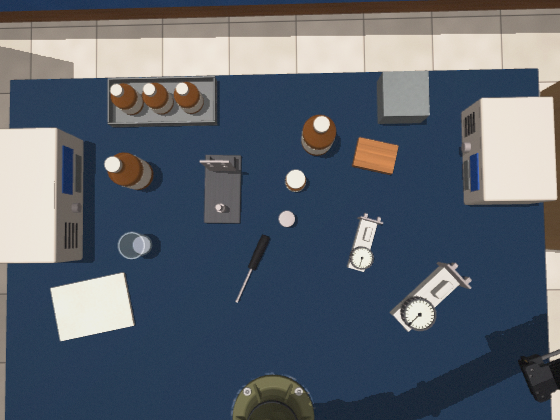

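View pics/side0.png

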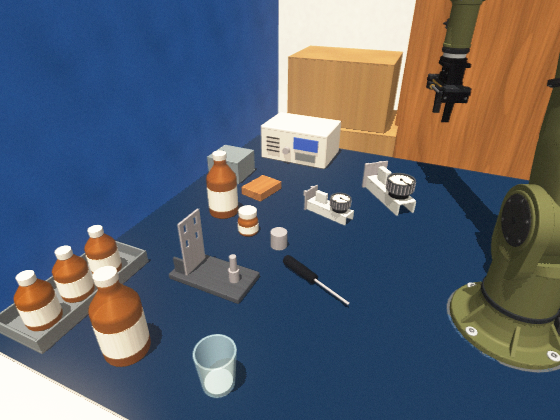

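The top view shows the small head at about (364,243) with its dial at (361,258) and its tabs pointing up, at about (370,217). The stand is at (222,188), with the upright at (221,162) and the anvil at (221,208). The larger look-alike head is at (432,297). I'll zoom in to measure.

Run:
```python
from h import *
import cv2
a=cv2.imread('pics/top0.png');
A=cv2.resize(a[205:285,335:395],None,fx=7,fy=7,interpolation=cv2.INTER_CUBIC)
B=cv2.resize(a[145:230,190:250],None,fx=6.5,fy=6.5,interpolation=cv2.INTER_CUBIC)
h=max(len(A),len(B));
c=np.zeros((h,A.shape[1]+B.shape[1],3),np.uint8);c[:len(A),:A.shape[1]]=A;c[:len(B),A.shape[1]:]=B
print(c.shape,A.shape);cv2.imwrite('pics/z1.png',c)
s=cv2.imread('pics/side0.png')
A=cv2.resize(s[180:230,295:365],None,fx=6,fy=6,interpolation=cv2.INTER_CUBIC);B=cv2.resize(s[205:305,165:265],None,fx=3.7,fy=3.7,interpolation=cv2.INTER_CUBIC)
c=np.zeros((380,A.shape[1]+B.shape[1],3),np.uint8);c[:len(A),:A.shape[1]]=A;c[:len(B),A.shape[1]:]=B
cv2.imwrite('pics/z2.png',c);print(c.shape)
```

```text
(560, 810, 3) (560, 420, 3)
(380, 790, 3)
```

View pics/z1.png

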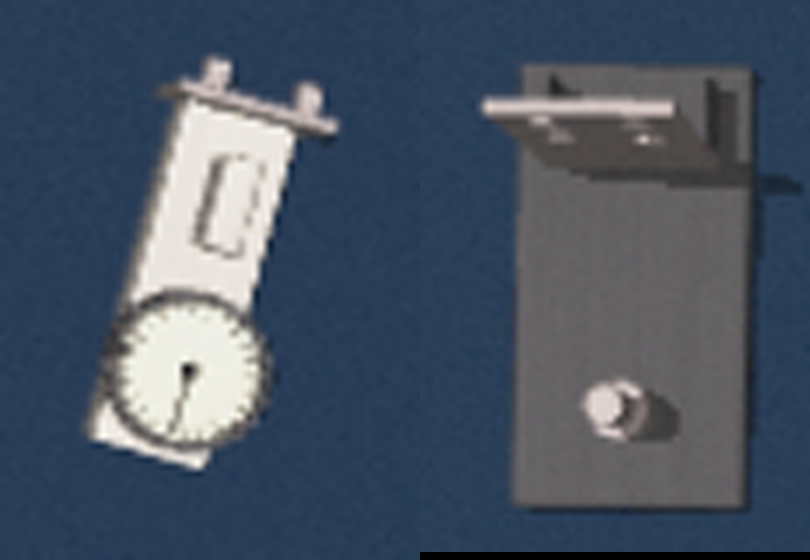

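View pics/z2.png

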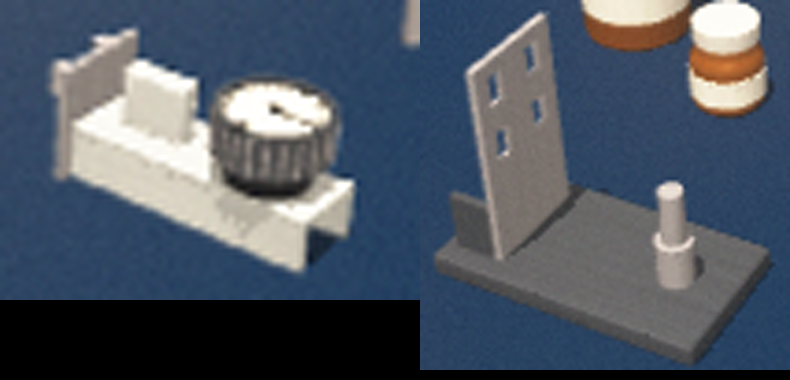

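```bash
cat > m.py <<'E'
from h import *
d=shot('top','top1.png'); 
def A(x,y): return onz_(x/7+335-.5+.5/7, y/7+205-.5+.5/7)
def pa(x,y): return ((x+.5)/7+335-.5,(y+.5)/7+205-.5)
def pb(x,y): return ((x-420+.5)/6.5+190-.5,(y+.5)/6.5+145-.5)
# dial
img=d['img']; g=img.astype(int)
dial=onz(d,*pa(189,368),.069)
fin0=[onz(d,*pa(*p),.062) for p in((222,155),(256,160),(240,258),(205,250))]
pl=[onz(d,*pa(*p),.062) for p in((162,92),(335,128))]
print('dial',dial.round(4)); fc=np.mean(fin0,0); print('fin',fc.round(4))
v=fc-dial; print('dist',np.linalg.norm(v[:2]),'yaw dial-fin',np.arctan2(v[1],v[0]))
w=pl[0]-pl[1]; print('plate',np.linalg.norm(w[:2]),'yaw',np.arctan2(w[1],w[0])-np.pi/2, np.mean(pl,0))
c=[onz(d,*pb(*p),.016) for p in((521,65),(752,68),(745,508),(514,505))]
for p in c: print('base',p.round(4))
bx=(c[0]+c[1])/2-(c[2]+c[3])/2; yaw=np.arctan2(bx[1],bx[0]);print('len',np.linalg.norm(bx),np.linalg.norm(c[0]-c[1]),'yaw',yaw)
w=c[0]-c[1]+c[3]-c[2];print('yaw2',np.arctan2(w[1],w[0])-np.pi/2)
bc=np.mean(c,0); print('origin from base',bc+.05*np.array([np.cos(yaw),np.sin(yaw),0]))
t=[onz(d,*pb(*p),.158) for p in((482,108),(674,113))]
w=t[0]-t[1];print('upright front top',np.mean(t,0),np.linalg.norm(w),np.arctan2(w[1],w[0])-np.pi/2)
an=onz(d,*pb(604,405),.084);print('anvil',an,'origin from anvil',an+.105*np.array([np.cos(yaw),np.sin(yaw),0]))
E
python3 m.py
```

```text
dial [ 0.4326 -0.2371  0.069 ]
fin [ 0.4927 -0.2551  0.062 ]
dist 0.0627619791421889 yaw dial-fin -0.28987135235794736
plate 0.06585203150993253 yaw -0.21895833475152204 [ 0.52853083 -0.26238291  0.062     ]
base [0.7183 0.1813 0.016 ]
base [0.7154 0.0821 0.016 ]
base [0.5275 0.0866 0.016 ]
base [0.53  0.185 0.016]
len 0.1881261567193084 0.09915371408643973 yaw -0.021758918787576458
yaw2 -0.027283137524578782
origin from base [0.67279923 0.13266069 0.016     ]
upright front top [0.67415117 0.13317765 0.158     ] 0.07280948822122317 -0.042228569133528016
anvil [0.56759791 0.1356062  0.084     ] origin from anvil [0.67257305 0.13332169 0.084     ]
```

Run:
```python
from h import *
d=shot('top'); img=d['img'].astype(int)
# arm side edges: per row, subpixel crossing of red channel
r=img[:,:,0].astype(float)
R=[];L=[]
for row in range(223,246):
    line=r[row,340:392]; m=130
    k=np.where((line[:-1]>m)&(line[1:]<=m))[0]
    if len(k):
        j=k[-1]; R.append((340+j+(line[j]-m)/(line[j]-line[j+1]),row))
for row in range(226,246):
    line=r[row,340:392]
    k=np.where((line[:-1]<=m)&(line[1:]>m))[0]
    j=k[0]; L.append((340+j+(m-line[j])/(line[j+1]-line[j]),row))
for n,P in(('R',R),('L',L)):
    print(n,[round(p[0],1) for p in P])
    X=np.array([onz(d,u,v,.03) for u,v in P])
    q=cv2.fitLine(X[:,:2].astype(np.float32),cv2.DIST_HUBER,0,.001,.001).ravel()
    print(np.arctan(q[1]/q[0]),q[2:])
# bezel: non-blue within radius
g=(img[:,:,2]-img[:,:,0])
print(proj(d,[.4326,-.2371,.069]))
```

```text
R [np.float64(382.5), np.float64(376.8), np.float64(376.5), np.float64(376.3), np.float64(376.2), np.float64(375.5), np.float64(375.5), np.float64(375.3), np.float64(374.9), np.float64(374.5), np.float64(374.5), np.float64(374.2), np.float64(373.6), np.float64(373.5), np.float64(373.3), np.float64(373.2), np.float64(372.5), np.float64(372.5), np.float64(372.3), np.float64(371.6), np.float64(371.5), np.float64(371.5), np.float64(371.2)]
-0.28449035 [ 0.49616772 -0.2796001 ]
L [np.float64(358.6), np.float64(358.2), np.float64(357.8), np.float64(357.5), np.float64(357.7), np.float64(357.1), np.float64(356.8), np.float64(356.5), np.float64(356.2), np.float64(355.9), np.float64(355.6), np.float64(355.6), np.float64(355.2), np.float64(354.8), np.float64(354.5), np.float64(354.2), np.float64(354.0), np.float64(353.7), np.float64(353.6), np.float64(353.2)]
-0.29041982 [ 0.49240577 -0.23026286]
[361.5636583  257.12389226]
```

```bash
cat >> h.py <<'E'
def tgt(x,y,z,yaw):
    from scipy.spatial.transform import Rotation as Ro
    s=ctrl.get_state(); p=s['position']; R=Ro.from_rotvec(s['tool_rot'])
    c,n=np.cos(yaw),np.sin(yaw); T=Ro.from_matrix(np.array([[c,n,0],[n,-c,0],[0,0,-1]]).T if 0 else np.column_stack([[c,n,0],[n,-c,0],[0,0,-1]]))
    print('t',round(s['time'],2),'pos',p.round(4),'d tool(mm)',(R.inv().apply(np.array([x,y,z])-p)*1000).round(1),'rot deg',np.degrees((R.inv()*T).as_rotvec()).round(2),'F',s['ft_force'].round(2),'grip',round(s['grip_width'],3))
E
python3 - <<'E'
from h import *
d=shot('side'); 
print(onz(d,160/6+295-.4,75/6+180-.4,.062), onz(d,274/6+295-.4,103/6+180-.4,.067))
# stand from side: upright top corners front edge, anvil top
print(onz(d,671/3.7-420/3.7+165-.4,189/3.7+205-.4,.084))
print([onz(d,(x-420)/3.7+165-.4,y/3.7+205-.4,.158) for x,y in((468,70),(541,14))])
tgt(.4935,-.2555,.141,-.287)
E
```

```text
[ 0.49264298 -0.25311268  0.062     ] [ 0.4319768  -0.24124895  0.067     ]
[0.56670585 0.13664912 0.084     ]
[array([0.67653336, 0.16925397, 0.158     ]), array([0.67344   , 0.10072885, 0.158     ])]
t 0.25 pos [ 0.2251 -0.6095  0.23  ] d tool(mm) [ 374.5 -239.    89.2] rot deg [-5.000e-02  2.000e-02  3.671e+01] F [-0.57  0.62 -1.11] grip 1.001
```

Call:
carry_out --rows '[{"offset": [0.037,-0.024,0],"rot": [0,0,3.7],"gripper": 1},{"offset": [0.037,-0.024,0],"rot": [0,0,0],"gripper": 1},{"offset": [0.037,-0.024,0],"rot": [0,0,0],"gripper": 1},{"offset": [0.037,-0.024,0],"rot": [0,0,0],"gripper": 1},{"offset": [0.037,-0.024,0],"rot": [0,0,0],"gripper": 1},{"offset": [0.037,-0.024,0],"rot": [0,0,0],"gripper": 1},{"offset": [0.037,-0.024,0],"rot": [0,0,0],"gripper": 1},{"offset": [0.037,-0.024,0],"rot": [0,0,8],"gripper": 1},{"offset": [0,0,0],"rot": [0,0,8],"gripper": 1},{"offset": [0,0,0],"rot": [0,0,8],"gripper": 1}]'

```text
time: 1.5
position: [0.4524, -0.3388, 0.2305]
tool_rot: [3.135, -0.208, -0.0]
ft_force: [0.1, -0.1, -0.1]
grip_width: 0.997
```

Run:
```python
from h import *
tgt(.493,-.2545,.12,-.287)
```

```text
t 1.5 pos [ 0.4524 -0.3388  0.2305] d tool(mm) [ 29.2 -88.9 110.5] rot deg [0.01 0.01 8.85] F [ 0.08 -0.1  -0.06] grip 0.997
```

Call:
carry_out --rows '[{"offset": [0.01,-0.03,0.03],"rot": [0,0,0],"gripper": 1},{"offset": [0.01,-0.03,0.03],"rot": [0,0,0],"gripper": 1},{"offset": [0.009,-0.029,0.03],"rot": [0,0,0],"gripper": 1},{"offset": [0,0,0.02],"rot": [0,0,8.8],"gripper": 1},{"offset": [0,0,0],"rot": [0,0,0],"gripper": 1},{"offset": [0,0,0],"rot": [0,0,0],"gripper": 1}]'

```text
time: 2.25
position: [0.4925, -0.2558, 0.1215]
tool_rot: [3.11, -0.441, 0.002]
ft_force: [0.1, -0.7, -0.0]
grip_width: 0.999
```

Run:
```python
from h import *
tgt(.493,-.2545,.042,-.287)
for n in('top','side'):
    d=shot(n); print(proj(d,[.493,-.2545,.05]))
    u,v=proj(d,[.493,-.2545,.08]).astype(int)
    a=d['img'][max(0,v-60):v+60,u-60:u+60,::-1]; cv2.imwrite(f'pics/a_{n}.png',cv2.resize(a,None,fx=4,fy=4,interpolation=cv2.INTER_CUBIC))
```

```text
t 2.25 pos [ 0.4925 -0.2558  0.1215] d tool(mm) [ 0.  -1.5 79.5] rot deg [ 0.03 -0.07  0.3 ] F [ 0.08 -0.65 -0.04] grip 0.999
[366.50125898 233.85743389]
[321.03944848 195.4057133 ]
```

View pics/a_side.png

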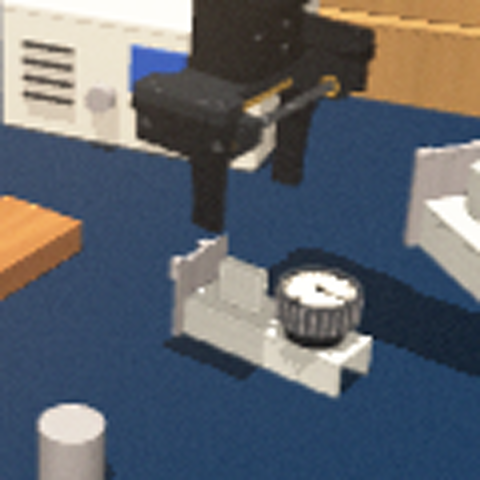

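The side view shows the open jaws straddling the fin across the head, so I'm descending to grip it.

Call:
carry_out --rows '[{"offset": [0,-0.001,0.03],"rot": [0,0,0],"gripper": 1},{"offset": [0,0,0.03],"rot": [0,0,0],"gripper": 1},{"offset": [0,0,0.018],"rot": [0,0,0],"gripper": 1},{"offset": [0,0,0],"rot": [0,0,0],"gripper": 0},{"offset": [0,0,0],"rot": [0,0,0],"gripper": 0},{"offset": [0,0,0],"rot": [0,0,0],"gripper": 0},{"offset": [0,0,0],"rot": [0,0,0],"gripper": 0},{"offset": [0,0,0],"rot": [0,0,0],"gripper": 0},{"offset": [0,0,0],"rot": [0,0,0],"gripper": 0}]' --grip_force 45

```text
time: 3.48
position: [0.4925, -0.2541, 0.0427]
tool_rot: [3.11, -0.443, 0.0]
ft_force: [-0.4, 0.5, 0.1]
grip_width: 0.401
```

Run:
```python
from h import *
tgt(.493,-.2545,.042,-.287)
```

```text
t 3.48 pos [ 0.4925 -0.2541  0.0427] d tool(mm) [0.6 0.2 0.7] rot deg [ 0.01 -0.01  0.22] F [-0.43  0.55  0.06] grip 0.401
```

Call:
carry_out --rows '[{"offset": [0,0,0],"rot": [0,0,0],"gripper": 0},{"offset": [0,0,0],"rot": [0,0,0],"gripper": 0},{"offset": [0,0,0],"rot": [0,0,0],"gripper": 0},{"offset": [0,0,0],"rot": [0,0,0],"gripper": 0},{"offset": [0,0,0],"rot": [0,0,0],"gripper": 0}]'

```text
time: 4.1
position: [0.4924, -0.2547, 0.0427]
tool_rot: [3.109, -0.444, 0.001]
ft_force: [-1.2, -1.6, -2.7]
grip_width: 0.157
```

Call:
carry_out --rows '[{"offset": [0,0,-0.02],"rot": [0,0,0],"gripper": 0},{"offset": [0,0,-0.04],"rot": [0,0,0],"gripper": 0},{"offset": [0,0,-0.04],"rot": [0,0,0],"gripper": 0},{"offset": [0,0,-0.04],"rot": [0,0,0],"gripper": 0},{"offset": [0,0,-0.02],"rot": [0,0,0],"gripper": 0},{"offset": [0,0,0],"rot": [0,0,0],"gripper": 0}]'

```text
time: 4.85
position: [0.4934, -0.2525, 0.2028]
tool_rot: [-3.109, 0.441, -0.002]
ft_force: [-0.8, 0.5, -6.3]
grip_width: 0.154
```

Run:
```python
from h import *
tgt(.593,.134,.203,-.03)
for n in('top','side'):
    d=shot(n); p=ctrl.get_state()['position']
    u,v=proj(d,p).astype(int)
    a=d['img'][max(0,v-60):v+60,u-70:u+70,::-1]; cv2.imwrite(f'pics/b_{n}.png',cv2.resize(a,None,fx=4,fy=4,interpolation=cv2.INTER_CUBIC))
```

```text
t 4.85 pos [ 0.4934 -0.2525  0.2028] d tool(mm) [ -11.7 -398.9    0.4] rot deg [ -0.08  -0.08 -14.42] F [-0.8   0.48 -6.27] grip 0.154
```

View pics/b_side.png

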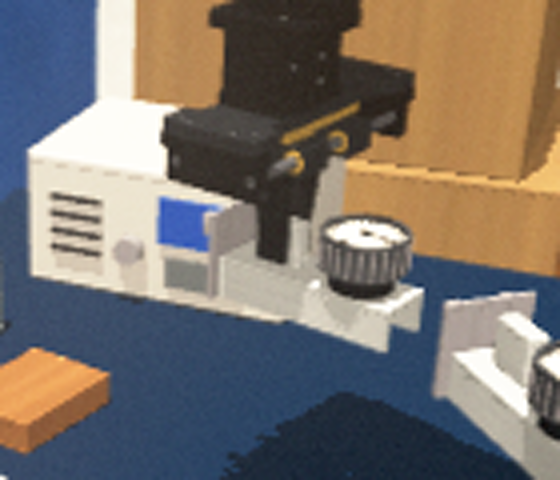

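View pics/b_top.png

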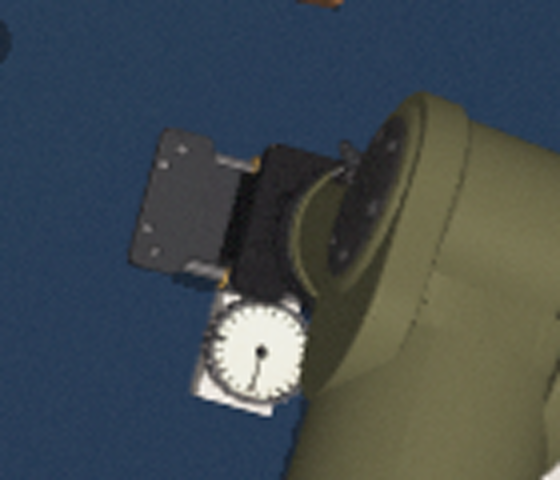

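The head came up level and held between the jaws. I'm moving it to the stand.

Call:
carry_out --rows '[{"offset": [-0.0015,-0.03,0],"rot": [0,0,0],"gripper": 0},{"offset": [-0.0015,-0.05,0],"rot": [0,0,0],"gripper": 0},{"offset": [-0.0015,-0.05,0],"rot": [0,0,0],"gripper": 0},{"offset": [-0.0015,-0.05,0],"rot": [0,0,0],"gripper": 0},{"offset": [-0.0015,-0.05,0],"rot": [0,0,0],"gripper": 0},{"offset": [-0.0015,-0.05,0],"rot": [0,0,0],"gripper": 0},{"offset": [-0.0015,-0.05,0],"rot": [0,0,0],"gripper": 0},{"offset": [-0.0015,-0.05,0],"rot": [0,0,-4.8],"gripper": 0},{"offset": [0,-0.019,0],"rot": [0,0,-4.8],"gripper": 0},{"offset": [0,0,0],"rot": [0,0,-4.8],"gripper": 0}]'

```text
time: 6.2
position: [0.589, 0.1364, 0.1998]
tool_rot: [-3.139, 0.037, 0.008]
ft_force: [-0.9, -0.9, -6.0]
grip_width: 0.16
```

Run:
```python
from h import *
tgt(.593,.134,.203,-.03)
for n in('top','side'):
    d=shot(n); p=ctrl.get_state()['position']
    u,v=proj(d,p).astype(int)
    a=d['img'][max(0,v-60):v+90,max(0,u-70):u+70,::-1]; cv2.imwrite(f'pics/c_{n}.png',cv2.resize(a,None,fx=4,fy=4,interpolation=cv2.INTER_CUBIC));print(u,v)
```

```text
t 6.2 pos [0.589  0.1364 0.1998] d tool(mm) [ 4.   2.3 -3.3] rot deg [-0.11  0.28  0.35] F [-0.93 -0.95 -6.04] grip 0.16
210 194
220 207
```

View pics/c_side.png

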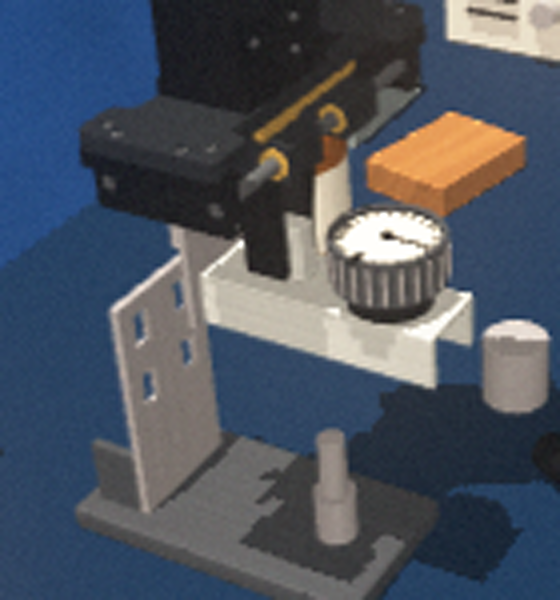

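View pics/c_top.png

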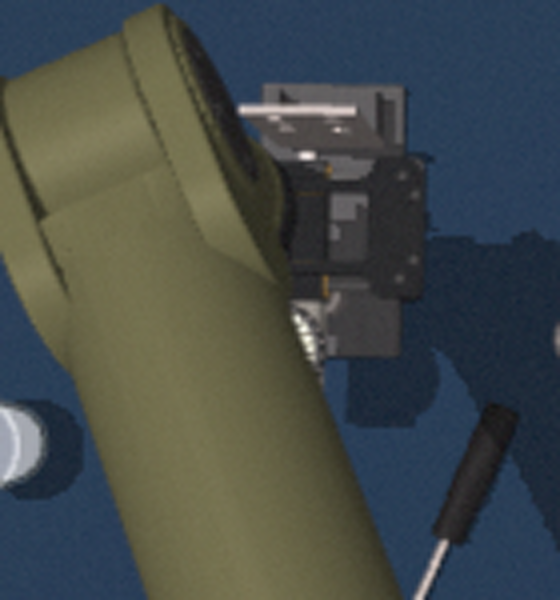

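Call:
carry_out --rows '[{"offset": [0.002,0.0015,0.03],"rot": [0,0.2,0.3],"gripper": 0},{"offset": [0.002,0,0.03],"rot": [0,0,0],"gripper": 0},{"offset": [0,0,0.01],"rot": [0,0,0],"gripper": 0},{"offset": [0,0,0],"rot": [0,0,0],"gripper": 0},{"offset": [0,0,0],"rot": [0,0,0],"gripper": 0}]'

```text
time: 6.92
position: [0.5958, 0.1314, 0.1338]
tool_rot: [-3.141, 0.059, -0.009]
ft_force: [0.9, 0.8, -4.2]
grip_width: 0.158
```

Run:
```python
from h import *
tgt(.607,.1348,.1287,-.027)
for n in('side',):
    d=shot(n); p=ctrl.get_state()['position']
    u,v=proj(d,p).astype(int)
    a=d['img'][max(0,v-50):v+70,max(0,u-70):u+50,::-1]; cv2.imwrite(f'pics/d_{n}.png',cv2.resize(a,None,fx=5,fy=5,interpolation=cv2.INTER_CUBIC));print(u,v)
```

```text
t 6.92 pos [0.5958 0.1314 0.1338] d tool(mm) [11.1 -3.8  5.2] rot deg [-0.03 -0.31 -0.61] F [ 0.94  0.76 -4.16] grip 0.158
220 232
```

View pics/d_side.png

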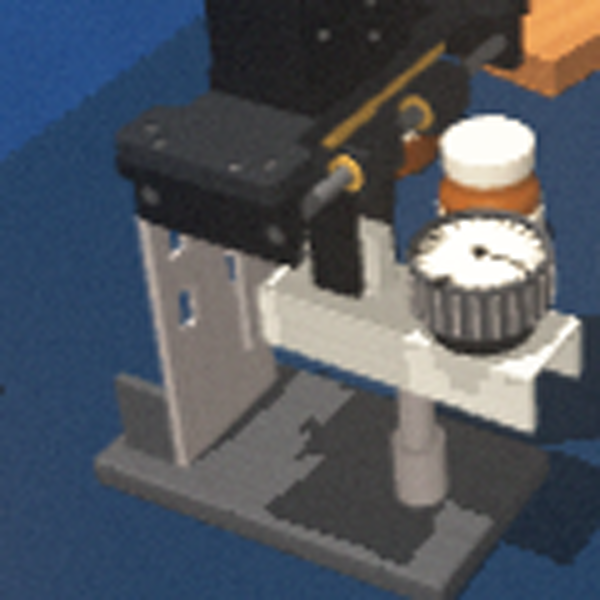

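Call:
carry_out --rows '[{"offset": [0.005,-0.003,0.005],"rot": [0,-0.3,-0.6],"gripper": 0},{"offset": [0,0,0],"rot": [0,0,0],"gripper": 0},{"offset": [0,0,0],"rot": [0,0,0],"gripper": 0},{"offset": [0,0,0],"rot": [0,0,0],"gripper": 0}]'

```text
time: 7.48
position: [0.6001, 0.1339, 0.1276]
tool_rot: [3.141, -0.042, -0.003]
ft_force: [0.1, -0.3, -5.2]
grip_width: 0.158
```

Run:
```python
from h import *
tgt(.607,.1348,.1287,-.027)
d=shot('side'); s=ctrl.get_state(); p=s['position']
from scipy.spatial.transform import Rotation as Ro
R=Ro.from_rotvec(s['tool_rot'])
# head frame pts -> tool: tool x=head x, tool y=-head y, tool z=-head z ; head origin at TCP - .0427 z
def H(x,y,z): return p+R.apply([x,-y,-(z-.0427)])
a=cv2.resize(d['img'][:,:,::-1],None,fx=5,fy=5,interpolation=cv2.INTER_CUBIC)
for X in([-.100,.022,.030],[-.1,.022,0],[-.1,-.022,.03],[.036,.022,.03],[.036,.022,0],[.036,.03,.0],[.036,.03,.062],[-.065,0,.069]):
    q=(proj(d,H(*X))*5+2).astype(int); cv2.circle(a,tuple(q.tolist()),5,(0,0,255),1)
c,n=np.cos(-.027),np.sin(-.027)
def S(x,y,z): return np.array([.673+c*x-n*y,.133+n*x+c*y,z])
for X in([0,.036,.158],[0,-.036,.158],[0,.024,.125],[0,.012,.125],[0,.024,.147],[0,.012,.147],[0,-.012,.125],[0,-.024,.125],[0,.012,.107],[-.145,.05,.016],[-.145,-.05,.016],[.045,.05,.016],[-.105,0,.084],[0,.036,.016]):
    q=(proj(d,S(*X))*5+2).astype(int); cv2.circle(a,tuple(q.tolist()),5,(0,255,0),1)
u,v=(proj(d,p)*5).astype(int); cv2.imwrite('pics/e.png',a[v-200:v+400,u-400:u+350])
```

```text
t 7.47 pos [0.6001 0.1339 0.1276] d tool(mm) [ 6.9 -1.  -1.1] rot deg [0.01 0.1  0.02] F [ 0.06 -0.25 -5.17] grip 0.158
```

View pics/e.png

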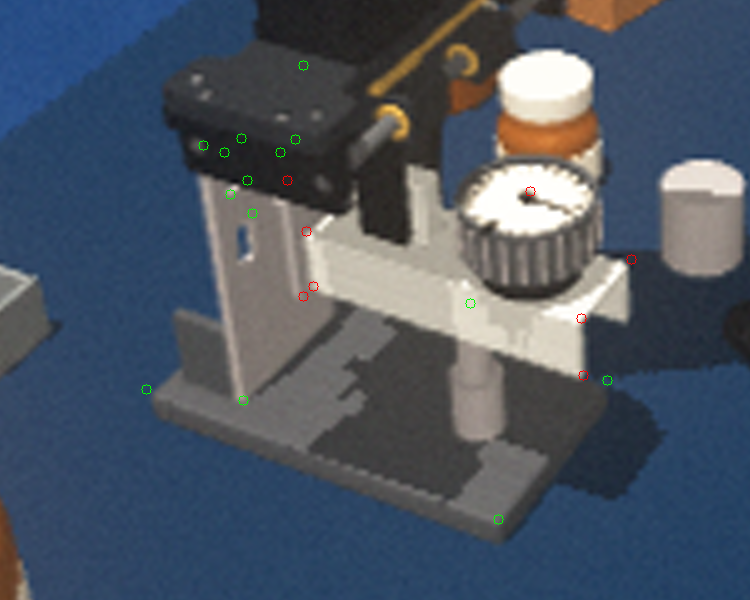

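Call:
carry_out --rows '[{"offset": [0.006,-0.0007,-0.001],"rot": [0,0,0.3],"gripper": 0},{"offset": [0.006,0,0],"rot": [0,0,0],"gripper": 0},{"offset": [0.005,0,0],"rot": [0,0,0],"gripper": 0},{"offset": [0,0,0],"rot": [0,0,0],"gripper": 0},{"offset": [0,0,0],"rot": [0,0,0],"gripper": 0}]'

```text
time: 8.15
position: [0.6169, 0.1342, 0.1283]
tool_rot: [3.141, -0.05, -0.004]
ft_force: [-0.2, -0.7, -6.1]
grip_width: 0.153
```

Run:
```python
from h import *
tgt(.633,.1343,.1287,-.03)
d=shot('side'); s=ctrl.get_state(); p=s['position']
a=cv2.resize(d['img'][:,:,::-1],None,fx=7,fy=7,interpolation=cv2.INTER_CUBIC)
u,v=(proj(d,p)*7).astype(int); cv2.imwrite('pics/f.png',a[v-200:v+350,u-500:u+200])
```

```text
t 8.15 pos [0.6169 0.1342 0.1283] d tool(mm) [16.1 -0.6 -0.4] rot deg [ 0.    0.13 -0.1 ] F [-0.2  -0.68 -6.08] grip 0.153
```

View pics/f.png

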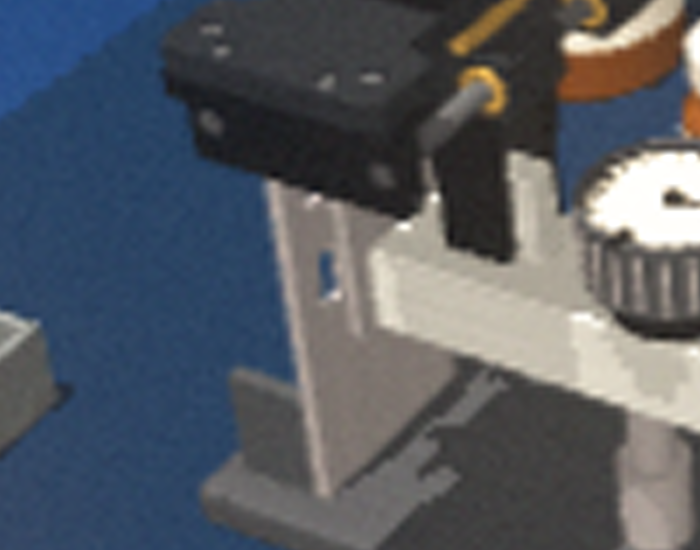

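Slots are hidden by the gripper here, so I'll go on slowly and watch the force.

Call:
carry_out --rows '[{"offset": [0.003,-0.0005,0],"rot": [0,0,0],"gripper": 0},{"offset": [0.003,0,0],"rot": [0,0,0],"gripper": 0},{"offset": [0,0,0],"rot": [0,0,0],"gripper": 0}]'

```text
time: 8.57
position: [0.6234, 0.1343, 0.1285]
tool_rot: [3.141, -0.05, -0.002]
ft_force: [0.4, 0.6, -6.7]
grip_width: 0.161
```

Call:
carry_out --rows '[{"offset": [0.002,0,0],"rot": [0,0,0],"gripper": 0},{"offset": [0.002,0,0],"rot": [0,0,0],"gripper": 0},{"offset": [0,0,0],"rot": [0,0,0],"gripper": 0}]'

```text
time: 8.95
position: [0.6273, 0.1342, 0.1285]
tool_rot: [3.141, -0.05, -0.003]
ft_force: [0.2, -0.1, -5.3]
grip_width: 0.155
```

Call:
carry_out --rows '[{"offset": [0.002,0,0],"rot": [0,0,0],"gripper": 0},{"offset": [0.002,0,0],"rot": [0,0,0],"gripper": 0},{"offset": [0,0,0],"rot": [0,0,0],"gripper": 0}]'

```text
time: 9.32
position: [0.6312, 0.1342, 0.1284]
tool_rot: [-3.141, 0.05, 0.003]
ft_force: [0.4, 0.3, -5.6]
grip_width: 0.156
```

Call:
carry_out --rows '[{"offset": [0.001,0,0],"rot": [0,0,0],"gripper": 0},{"offset": [0.001,0,0],"rot": [0,0,0],"gripper": 0},{"offset": [0,0,0],"rot": [0,0,0],"gripper": 0}]'

```text
time: 9.7
position: [0.6315, 0.1341, 0.1284]
tool_rot: [3.14, -0.049, -0.008]
ft_force: [-5.4, -1.6, -1.6]
grip_width: 0.161
```

Call:
carry_out --rows '[{"offset": [-0.0022,0,0],"rot": [0,0,0],"gripper": 0},{"offset": [0,0,0.003],"rot": [0,0,0],"gripper": 0},{"offset": [0,0,0.003],"rot": [0,0,0],"gripper": 0},{"offset": [0,0,0.002],"rot": [0,0,0],"gripper": 0},{"offset": [0,0,0],"rot": [0,0,0],"gripper": 0}]'

```text
time: 10.32
position: [0.631, 0.1341, 0.1203]
tool_rot: [3.141, -0.05, -0.003]
ft_force: [-0.6, 0.5, -4.7]
grip_width: 0.159
```

Call:
carry_out --rows '[{"offset": [0,0,0.001],"rot": [0,0,0],"gripper": 0},{"offset": [0,0,0.001],"rot": [0,0,0],"gripper": 0},{"offset": [0,0,0],"rot": [0,0,0],"gripper": 0}]'

```text
time: 10.7
position: [0.631, 0.1342, 0.1185]
tool_rot: [3.141, -0.05, -0.002]
ft_force: [1.0, -0.1, -4.6]
grip_width: 0.156
```

Call:
carry_out --rows '[{"offset": [0,0,0.001],"rot": [0,0,0],"gripper": 0},{"offset": [0,0,0],"rot": [0,0,0],"gripper": 0}]'

```text
time: 10.95
position: [0.631, 0.1342, 0.1177]
tool_rot: [3.141, -0.05, -0.002]
ft_force: [-0.7, 0.8, -4.4]
grip_width: 0.155
```

Call:
carry_out --rows '[{"offset": [0,0,0.001],"rot": [0,0,0],"gripper": 0},{"offset": [0,0,0],"rot": [0,0,0],"gripper": 0}]'

```text
time: 11.2
position: [0.6311, 0.1342, 0.1174]
tool_rot: [3.141, -0.05, -0.002]
ft_force: [-2.2, -1.2, 1.6]
grip_width: 0.157
```

Run:
```python
from h import *
tgt(.633,.1343,.1177,-.03)
d=shot('side'); s=ctrl.get_state(); p=s['position']
a=cv2.resize(d['img'][:,:,::-1],None,fx=7,fy=7,interpolation=cv2.INTER_CUBIC)
u,v=(proj(d,p)*7).astype(int); cv2.imwrite('pics/g.png',a[v-200:v+350,u-400:u+390])
```

```text
t 11.2 pos [0.6311 0.1342 0.1174] d tool(mm) [ 1.9 -0.2 -0.3] rot deg [ 0.01  0.06 -0.11] F [-2.17 -1.17  1.57] grip 0.157
```

View pics/g.png

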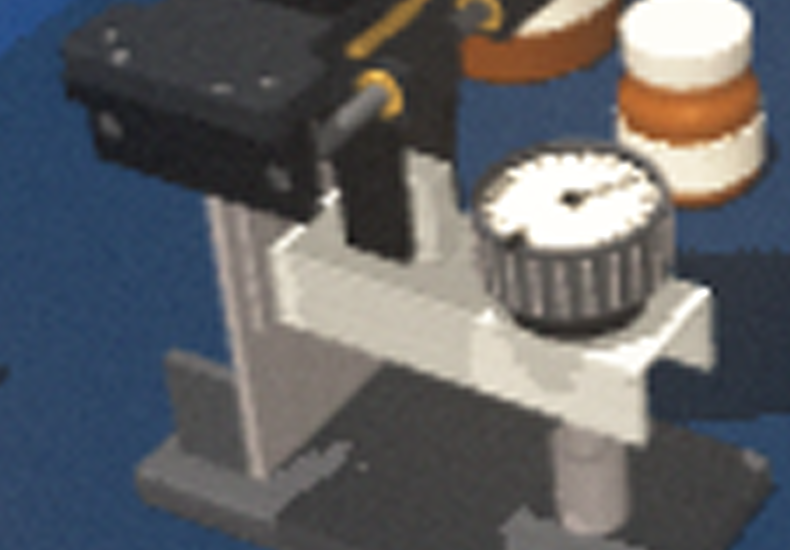

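The force along z has reversed, so the necks are resting on the slot edges. The pointer has also turned. I'm releasing the head.

Call:
carry_out --rows '[{"offset": [0,0,0],"rot": [0,0,0],"gripper": 0.3},{"offset": [0,0,0],"rot": [0,0,0],"gripper": 0.5},{"offset": [0,0,0],"rot": [0,0,0],"gripper": 0.8},{"offset": [0,0,0],"rot": [0,0,0],"gripper": 1},{"offset": [0,0,0],"rot": [0,0,0],"gripper": 1},{"offset": [0,0,0],"rot": [0,0,0],"gripper": 1},{"offset": [0,0,-0.03],"rot": [0,0,0],"gripper": 1},{"offset": [0,0,-0.04],"rot": [0,0,0],"gripper": 1},{"offset": [0,0,-0.03],"rot": [0,0,0],"gripper": 1},{"offset": [0,0,0],"rot": [0,0,0],"gripper": 1}]'

```text
time: 12.5
position: [0.6326, 0.1349, 0.2196]
tool_rot: [-3.14, 0.05, -0.006]
ft_force: [0.8, 0.3, -0.9]
grip_width: 0.993
```

Run:
```python
from h import *
tgt(.57,.136,.24,-.03)
for n in ('side','top'):
    d=shot(n); 
    a=cv2.resize(d['img'][:,:,::-1],None,fx=6,fy=6,interpolation=cv2.INTER_CUBIC)
    u,v=(proj(d,[.61,.135,.12])*6).astype(int); cv2.imwrite(f'pics/i_{n}.png',a[v-280:v+280,u-380:u+380])
```

```text
t 12.5 pos [0.6326 0.1349 0.2196] d tool(mm) [-62.6   0.9 -20.6] rot deg [-0.07 -0.21 -0.11] F [ 0.75  0.35 -0.86] grip 0.993
```

View pics/i_side.png

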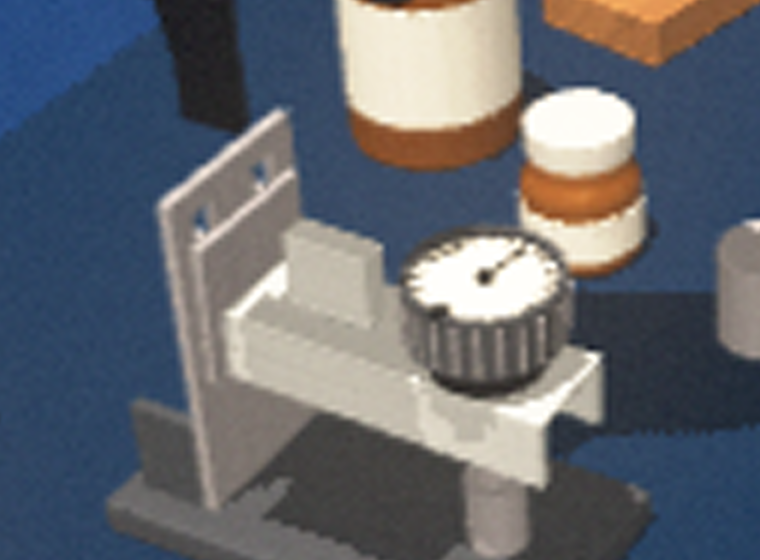

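View pics/i_top.png

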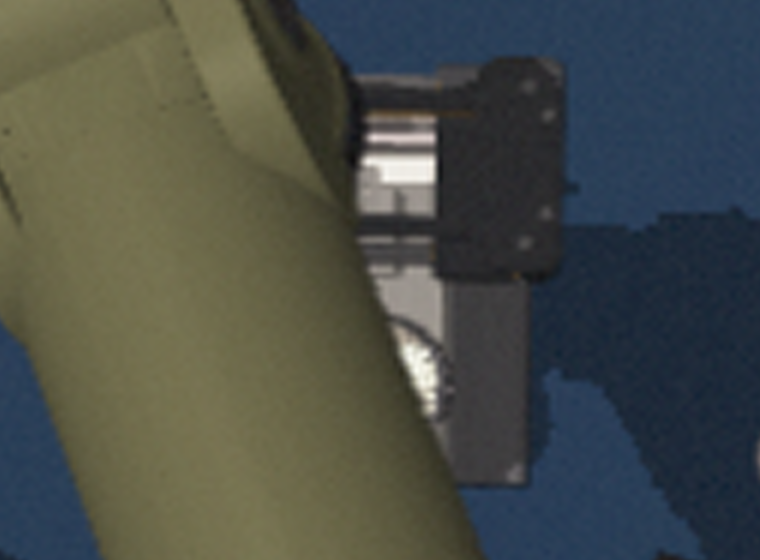

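Run:
```python
from h import *
d=shot('side')
u,v=(proj(d,[.61,.135,.12])*6).astype(int)
a=cv2.resize(d['img'][:,:,::-1],None,fx=18,fy=18,interpolation=cv2.INTER_CUBIC)
cv2.imwrite('pics/j.png',a[(v-60)*3:(v+130)*3,(u+10)*3:(u+210)*3]); print(u,v)
# crop origin in px
print((u+10)/6,(v-60)/6)
```

```text
1287 1422
216.16666666666666 227.0
```

View pics/j.png

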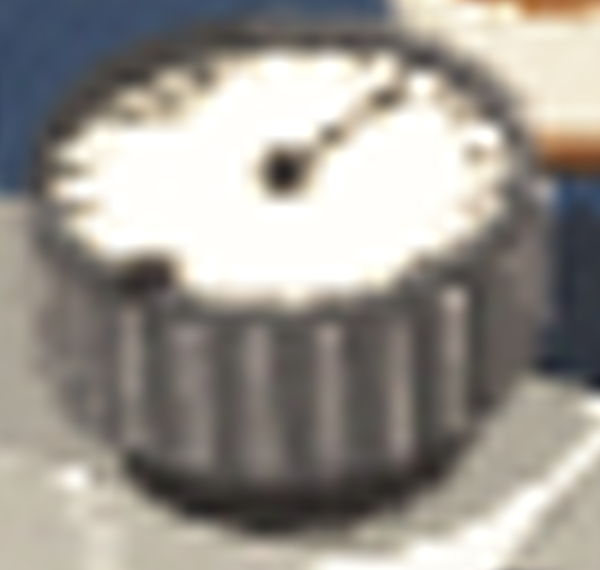

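```bash
cat > ang.py <<'E'
from h import *
d=shot('side'); x0,y0=216.1667,227.
P=lambda x,y,z: onz(d,x0+x/18-.5+.5/18,y0+y/18-.5+.5/18,z)
for z in(.138,.141):
    c=P(285,172,z); t=P(400,86,z); m=P(150,270,z)
    L=[P(x,y,z) for x,y in((38,165),(545,180))]
    hd=np.pi-.035
    for n,q in(('tip',t),('mark',m)):
        w=q-c; print(z,n,np.linalg.norm(w[:2]).round(4),'angle',np.degrees((np.arctan2(w[1],w[0])-hd+np.pi)%(2*np.pi)-np.pi).round(1))
    print(c.round(4),np.linalg.norm(L[0]-L[1]),np.mean(L,0).round(4))
E
python3 ang.py
```

```text
0.138 tip 0.0212 angle 82.0
0.138 mark 0.0235 angle -98.9
[0.5648 0.1376 0.138 ] 0.0597442951074714 [0.5641 0.1374 0.138 ]
0.141 tip 0.0211 angle 82.0
0.141 mark 0.0234 angle -98.9
[0.5625 0.1411 0.141 ] 0.059367061971577734 [0.5618 0.1409 0.141 ]
```

Run:
```python
from h import *
print(ctrl.get_state()['joint_positions'].round(3))
tgt(.566,.1362,.2,-.03); tgt(.566,.1362,.2,-.815)
```

```text
[ 0.213  0.379 -0.603  1.467  0.215  1.366 -2.004]
t 12.7 pos [0.6303 0.1338 0.2148] d tool(mm) [-64.3  -0.4  15.1] rot deg [ 0.04  0.24 -0.11] F [-0.27 -0.34 -0.37] grip 0.998
t 12.7 pos [0.6303 0.1338 0.2148] d tool(mm) [-64.3  -0.4  15.1] rot deg [ 0.14  0.21 44.87] F [-0.27 -0.34 -0.37] grip 0.998
```

Call:
carry_out --rows '[{"offset": [-0.03,0,0],"rot": [0,0,0],"gripper": 1},{"offset": [-0.034,0,0],"rot": [0,0,0],"gripper": 1},{"offset": [0,0,0.015],"rot": [0,0,10],"gripper": 1},{"offset": [0,0,0],"rot": [0,0,10],"gripper": 1},{"offset": [0,0,0],"rot": [0,0,0],"gripper": 1},{"offset": [0,0,0],"rot": [0,0,0],"gripper": 1}]'

```text
time: 13.45
position: [0.5669, 0.1362, 0.2011]
tool_rot: [3.085, -0.59, -0.004]
ft_force: [0.3, 0.4, 0.2]
grip_width: 0.999
```

Run:
```python
from h import *
print(ctrl.get_state()['joint_positions'].round(3))
tgt(.566,.1362,.119,-.03-.349)
for n in ('side',):
    d=shot(n); 
    a=cv2.resize(d['img'][:,:,::-1],None,fx=6,fy=6,interpolation=cv2.INTER_CUBIC)
    u,v=(proj(d,[.58,.135,.15])*6).astype(int); cv2.imwrite(f'pics/k_{n}.png',a[v-280:v+280,u-380:u+380])
```

```text
[ 0.224  0.245 -0.588  1.645  0.139  1.297 -2.337]
t 13.45 pos [0.5669 0.1362 0.2011] d tool(mm) [-0.6  0.3 82.1] rot deg [0.06 0.14 0.06] F [0.29 0.45 0.16] grip 0.999
```

View pics/k_side.png

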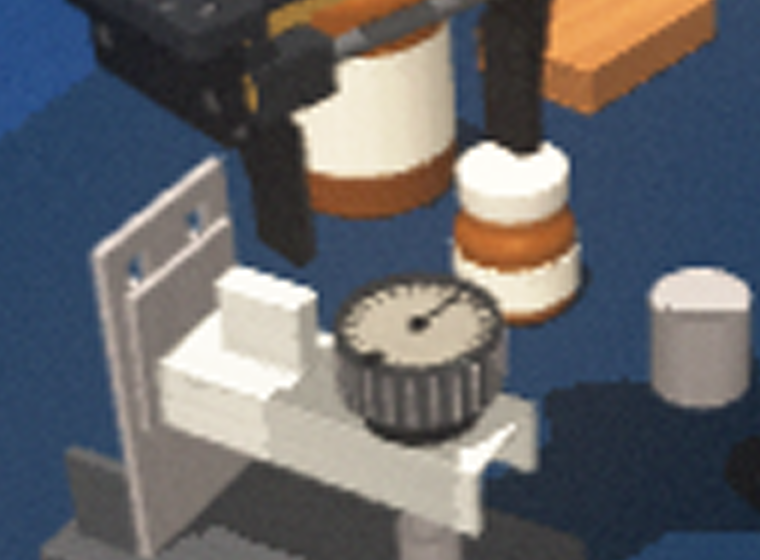

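The zero mark is at (375,357) and the pointer tip at (462,292), roughly opposite each other. The jaws are above the bezel and clear of the fin, so I'm descending to grip.

Call:
carry_out --rows '[{"offset": [0,0,0.03],"rot": [0,0,0],"gripper": 1},{"offset": [0,0,0.03],"rot": [0,0,0],"gripper": 1},{"offset": [0,0,0.022],"rot": [0,0,0],"gripper": 1},{"offset": [0,0,0],"rot": [0,0,0],"gripper": 1},{"offset": [0,0,0],"rot": [0,0,0],"gripper": 0.75},{"offset": [0,0,0],"rot": [0,0,0],"gripper": 0.6},{"offset": [0,0,0],"rot": [0,0,0],"gripper": 0.6},{"offset": [0,0,0],"rot": [0,0,0],"gripper": 0.6},{"offset": [0,0,0],"rot": [0,0,0],"gripper": 0.6}]' --grip_force 8

```text
time: 14.62
position: [0.567, 0.1355, 0.1201]
tool_rot: [3.083, -0.595, -0.002]
ft_force: [-1.9, -2.1, 4.8]
grip_width: 0.684
```

Run:
```python
from h import *
tgt(.566,.1362,.119,-.03-.349)
for n in ('side',):
    d=shot(n); 
    a=cv2.resize(d['img'][:,:,::-1],None,fx=6,fy=6,interpolation=cv2.INTER_CUBIC)
    u,v=(proj(d,[.58,.135,.13])*6).astype(int); cv2.imwrite(f'pics/l_{n}.png',a[v-280:v+280,u-380:u+380])
```

```text
t 14.62 pos [0.567  0.1355 0.1201] d tool(mm) [-1.2 -0.3  1.1] rot deg [ 0.1   0.06 -0.14] F [-1.94 -2.14  4.79] grip 0.684
```

View pics/l_side.png

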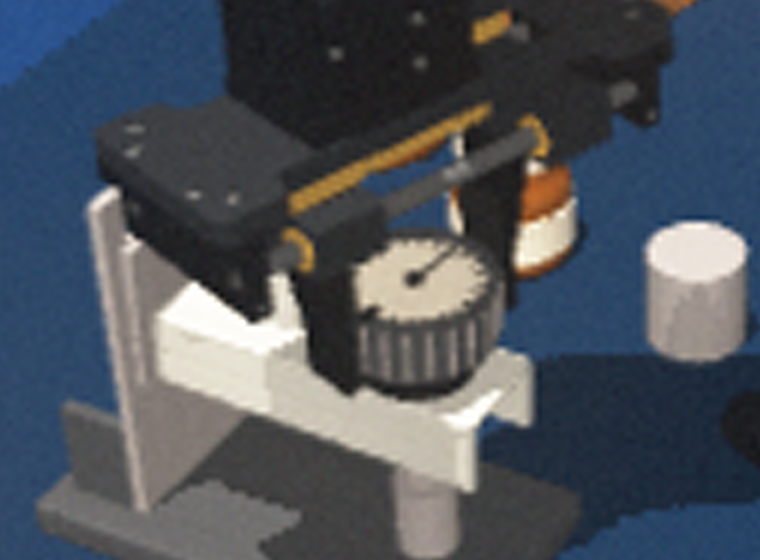

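Call:
carry_out --rows '[{"offset": [0,0,0],"rot": [0,0,0],"gripper": 0.6},{"offset": [0,0,0],"rot": [0,0,0],"gripper": 0.6}]'

```text
time: 14.92
position: [0.567, 0.1355, 0.12]
tool_rot: [3.083, -0.595, -0.002]
ft_force: [-1.8, -3.5, 5.9]
grip_width: 0.687
```

Call:
carry_out --rows '[{"offset": [0,0,-0.0012],"rot": [0,0,0],"gripper": 0.6},{"offset": [0,0,0],"rot": [0,0,0],"gripper": 0.6}]'

```text
time: 15.18
position: [0.567, 0.1357, 0.1204]
tool_rot: [3.084, -0.595, -0.003]
ft_force: [0.7, -2.0, 0.2]
grip_width: 0.686
```

Call:
carry_out --rows '[{"offset": [0,0,0],"rot": [0,0,-6],"gripper": 0.6},{"offset": [0,0,0],"rot": [0,0,-6],"gripper": 0.6},{"offset": [0,0,0],"rot": [0,0,-7],"gripper": 0.6},{"offset": [0,0,0],"rot": [0,0,-7],"gripper": 0.6},{"offset": [0,0,0],"rot": [0,0,-7],"gripper": 0.6},{"offset": [0,0,0],"rot": [0,0,-7],"gripper": 0.6},{"offset": [0,0,0],"rot": [0,0,-7],"gripper": 0.6},{"offset": [0,0,0],"rot": [0,0,-7],"gripper": 0.6},{"offset": [0,0,0],"rot": [0,0,-6],"gripper": 0.6},{"offset": [0,0,0],"rot": [0,0,0],"gripper": 0.6}]'

```text
time: 16.42
position: [0.567, 0.1364, 0.1208]
tool_rot: [-2.969, -1.026, 0.002]
ft_force: [-1.5, -2.0, 1.7]
grip_width: 0.689
```

```bash
cat > look.py <<'E'
from h import *
nm=sys.argv[1]
tgt(.566,.1362,.1202,-.03-.349); print(ctrl.get_state()['joint_positions'].round(2)[-1])
d=shot('side'); 
a=cv2.resize(d['img'][:,:,::-1],None,fx=6,fy=6,interpolation=cv2.INTER_CUBIC)
u,v=(proj(d,[.58,.135,.13])*6).astype(int); cv2.imwrite(f'pics/{nm}.png',a[v-280:v+280,u-380:u+380])
E
python3 look.py m1
```

```text
t 16.43 pos [0.567  0.1364 0.1208] d tool(mm) [-0.9 -0.5  0.6] rot deg [-3.000e-02  9.000e-02  5.984e+01] F [-1.46 -2.02  1.72] grip 0.689
-1.38
```

View pics/m1.png

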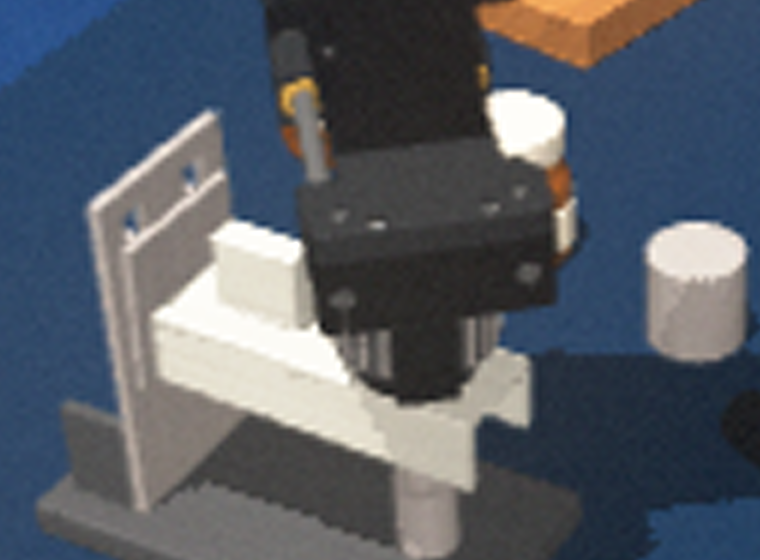

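Call:
carry_out --rows '[{"offset": [0,0,0],"rot": [0,0,0],"gripper": 0.95},{"offset": [0,0,0],"rot": [0,0,0],"gripper": 0.95},{"offset": [0,0,0],"rot": [0,0,0],"gripper": 0.95},{"offset": [0,0,0],"rot": [0,0,10],"gripper": 0.95},{"offset": [0,0,0],"rot": [0,0,10],"gripper": 0.95},{"offset": [0,0,0],"rot": [0,0,10],"gripper": 0.95},{"offset": [0,0,0],"rot": [0,0,10],"gripper": 0.95},{"offset": [0,0,0],"rot": [0,0,10],"gripper": 0.95},{"offset": [0,0,0],"rot": [0,0,10],"gripper": 0.95},{"offset": [0,0,0],"rot": [0,0,0],"gripper": 0.95}]'

```text
time: 17.73
position: [0.5669, 0.1365, 0.1208]
tool_rot: [3.085, -0.592, -0.003]
ft_force: [0.7, 0.1, -0.4]
grip_width: 0.951
```

```bash
python3 look.py m2
```

```text
t 17.73 pos [0.5669 0.1365 0.1208] d tool(mm) [-0.7  0.6  0.6] rot deg [ 0.03  0.09 -0.01] F [ 0.7   0.15 -0.36] grip 0.951
-2.37
```

View pics/m2.png

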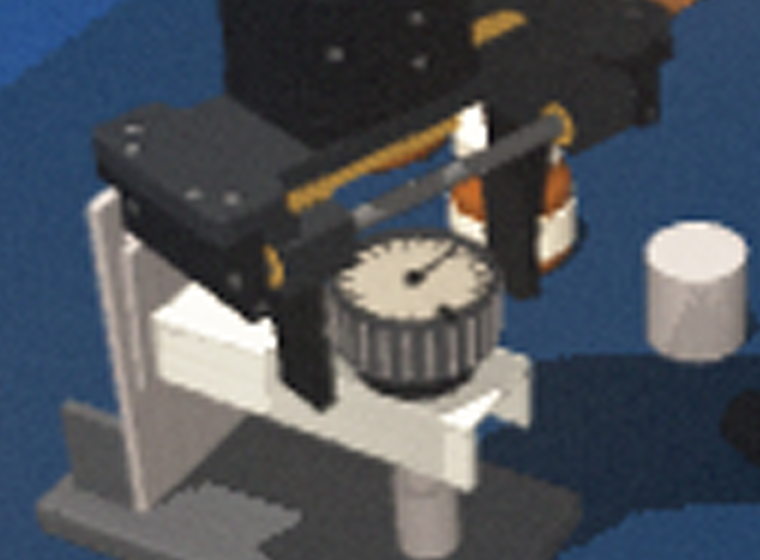

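The bezel moved by about 60° and the zero mark is now at (448,313). I'm making the second grip.

Call:
carry_out --rows '[{"offset": [0,0.0005,0],"rot": [0,0,0],"gripper": 0.6},{"offset": [0,0,0],"rot": [0,0,0],"gripper": 0.6},{"offset": [0,0,0],"rot": [0,0,0],"gripper": 0.6},{"offset": [0,0,0],"rot": [0,0,0],"gripper": 0.6},{"offset": [0,0,0],"rot": [0,0,0],"gripper": 0.6},{"offset": [0,0,0],"rot": [0,0,0],"gripper": 0.6}]'

```text
time: 18.52
position: [0.5667, 0.1355, 0.1208]
tool_rot: [3.084, -0.595, -0.003]
ft_force: [-0.6, -1.1, 0.9]
grip_width: 0.689
```

Call:
carry_out --rows '[{"offset": [0,0,0],"rot": [0,0,-6],"gripper": 0.6},{"offset": [0,0,0],"rot": [0,0,-6],"gripper": 0.6},{"offset": [0,0,0],"rot": [0,0,-7],"gripper": 0.6},{"offset": [0,0,0],"rot": [0,0,-7],"gripper": 0.6},{"offset": [0,0,0],"rot": [0,0,-7],"gripper": 0.6},{"offset": [0,0,0],"rot": [0,0,-7],"gripper": 0.6},{"offset": [0,0,0],"rot": [0,0,-7],"gripper": 0.6},{"offset": [0,0,0],"rot": [0,0,-7],"gripper": 0.6},{"offset": [0,0,0],"rot": [0,0,-6],"gripper": 0.6},{"offset": [0,0,0],"rot": [0,0,0],"gripper": 0.6}]'

```text
time: 19.77
position: [0.5667, 0.1358, 0.1208]
tool_rot: [-2.969, -1.026, 0.003]
ft_force: [-1.6, -0.2, 1.0]
grip_width: 0.688
```

Call:
carry_out --rows '[{"offset": [0,0,0],"rot": [0,0,0],"gripper": 0.95},{"offset": [0,0,0],"rot": [0,0,0],"gripper": 0.95},{"offset": [0,0,0],"rot": [0,0,0],"gripper": 0.95},{"offset": [0,0,0],"rot": [0,0,10],"gripper": 0.95},{"offset": [0,0,0],"rot": [0,0,10],"gripper": 0.95},{"offset": [0,0,0],"rot": [0,0,10],"gripper": 0.95},{"offset": [0,0,0],"rot": [0,0,10],"gripper": 0.95},{"offset": [0,0,0],"rot": [0,0,10],"gripper": 0.95},{"offset": [0,0,0],"rot": [0,0,10],"gripper": 0.95},{"offset": [0,0,0],"rot": [0,0,0],"gripper": 0.95}]'

```text
time: 21.02
position: [0.5668, 0.1358, 0.1209]
tool_rot: [3.085, -0.592, -0.002]
ft_force: [-0.0, 0.0, -0.0]
grip_width: 0.95
```

```bash
python3 look.py m3
python3 - <<'E'
from h import *
d=shot('side')
a=cv2.resize(d['img'][:,:,::-1],None,fx=18,fy=18,interpolation=cv2.INTER_CUBIC)
cv2.imwrite('pics/m3z.png',a[227*18:227*18+570,int(216.1667*18):int(216.1667*18)+600])
E
```

```text
t 21.02 pos [0.5668 0.1358 0.1209] d tool(mm) [-0.9 -0.1  0.7] rot deg [ 0.04  0.08 -0.01] F [-0.    0.02 -0.04] grip 0.95
-2.37
```

View pics/m3.png

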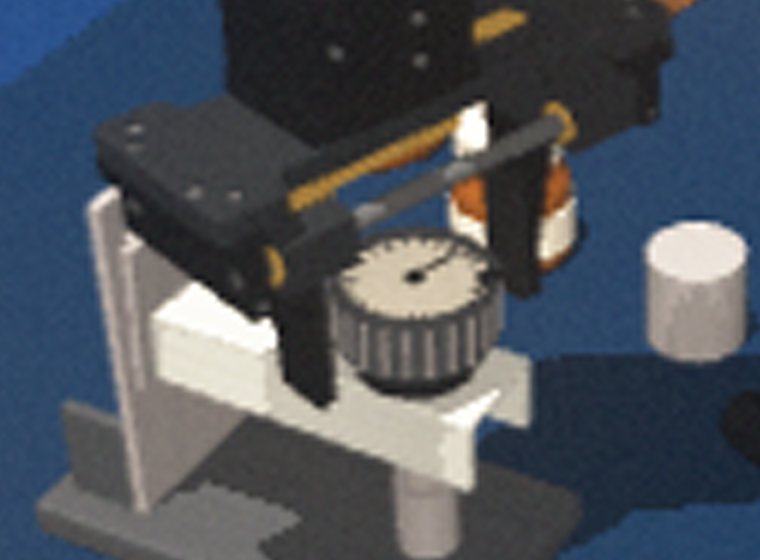

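View pics/m3z.png

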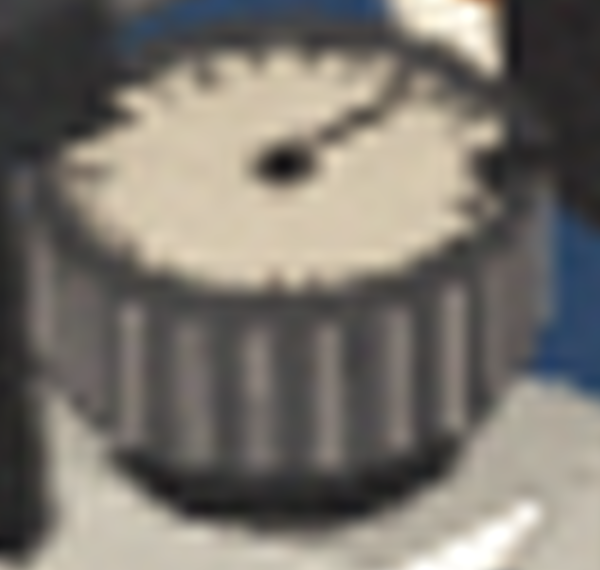

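```bash
cat > ang2.py <<'E'
from h import *
d=shot('side'); x0,y0=216.1667,227.
P=lambda x,y,z=.139: onz(d,x0+x/18-.5+.5/18,y0+y/18-.5+.5/18,z)
v=list(map(float,sys.argv[1:])); c=P(*v[:2])
for i in range(2,len(v),2):
    w=P(*v[i:i+2])-c; print(np.linalg.norm(w[:2]).round(4),np.degrees((np.arctan2(w[1],w[0])-np.pi+.035+np.pi)%(2*np.pi)-np.pi).round(1))
E
python3 ang2.py 283 164 395 88 500 165 488 168
```

```text
0.0195 79.1
0.0254 26.1
0.0241 24.7
```

Call:
carry_out --rows '[{"offset": [0,0,0],"rot": [0,0,0],"gripper": 0.6},{"offset": [0,0,0],"rot": [0,0,0],"gripper": 0.6},{"offset": [0,0,0],"rot": [0,0,0],"gripper": 0.6},{"offset": [0,0,0],"rot": [0,0,0],"gripper": 0.6},{"offset": [0,0,0],"rot": [0,0,0],"gripper": 0.6},{"offset": [0,0,0],"rot": [0,0,0],"gripper": 0.6}]'

```text
time: 21.92
position: [0.5667, 0.1355, 0.1208]
tool_rot: [3.084, -0.595, -0.003]
ft_force: [-1.7, -1.9, 0.5]
grip_width: 0.69
```

Call:
carry_out --rows '[{"offset": [0,0,0],"rot": [0,0,-6],"gripper": 0.6},{"offset": [0,0,0],"rot": [0,0,-7],"gripper": 0.6},{"offset": [0,0,0],"rot": [0,0,-7],"gripper": 0.6},{"offset": [0,0,0],"rot": [0,0,-7],"gripper": 0.6},{"offset": [0,0,0],"rot": [0,0,-7],"gripper": 0.6},{"offset": [0,0,0],"rot": [0,0,-7],"gripper": 0.6},{"offset": [0,0,0],"rot": [0,0,-7],"gripper": 0.6},{"offset": [0,0,0],"rot": [0,0,-7],"gripper": 0.6},{"offset": [0,0,0],"rot": [0,0,0],"gripper": 0.6}]'

```text
time: 23.05
position: [0.5667, 0.1358, 0.1208]
tool_rot: [-3.011, -0.895, 0.003]
ft_force: [-1.1, -0.2, 1.3]
grip_width: 0.688
```

Call:
carry_out --rows '[{"offset": [0,0,0],"rot": [0,0,0],"gripper": 0.95},{"offset": [0,0,0],"rot": [0,0,0],"gripper": 0.95},{"offset": [0,0,0],"rot": [0,0,0],"gripper": 0.95},{"offset": [0,0,-0.03],"rot": [0,0,0],"gripper": 0.95},{"offset": [0,0,-0.04],"rot": [0,0,10],"gripper": 0.95},{"offset": [0,0,-0.03],"rot": [0,0,10],"gripper": 0.95},{"offset": [0,0,0],"rot": [0,0,10],"gripper": 0.95},{"offset": [0,0,0],"rot": [0,0,10],"gripper": 0.95},{"offset": [0,0,0],"rot": [0,0,10],"gripper": 0.95},{"offset": [0,0,0],"rot": [0,0,5],"gripper": 0.95}]'

```text
time: 24.3
position: [0.5669, 0.1359, 0.2209]
tool_rot: [3.083, -0.601, -0.002]
ft_force: [-0.4, 0.4, -0.2]
grip_width: 0.951
```

```bash
python3 look.py n1
python3 - <<'E'
from h import *
d=shot('side')
a=cv2.resize(d['img'][:,:,::-1],None,fx=18,fy=18,interpolation=cv2.INTER_CUBIC)
cv2.imwrite('pics/n1z.png',a[227*18:227*18+570,int(216.1667*18):int(216.1667*18)+600])
E
```

```text
t 24.3 pos [0.5669 0.1359 0.2209] d tool(mm) [ -0.8  -0.  100.7] rot deg [ 0.04  0.08 -0.33] F [-0.35  0.4  -0.22] grip 0.951
-2.34
```

View pics/n1.png

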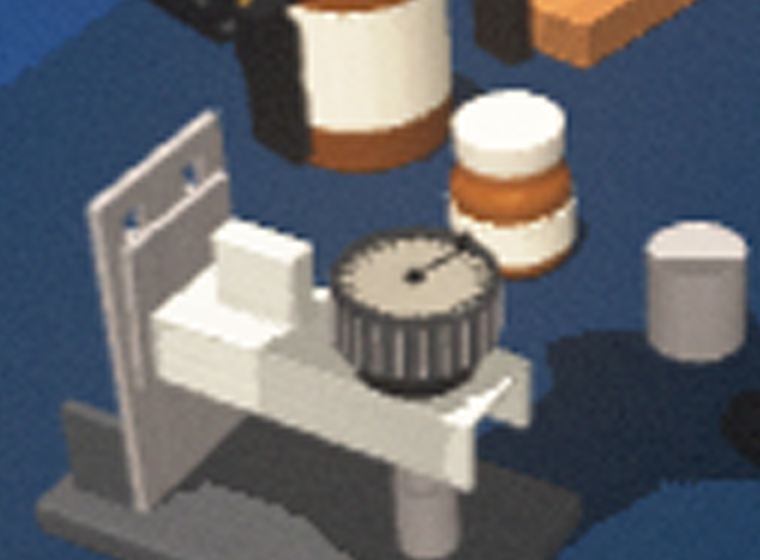

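View pics/n1z.png

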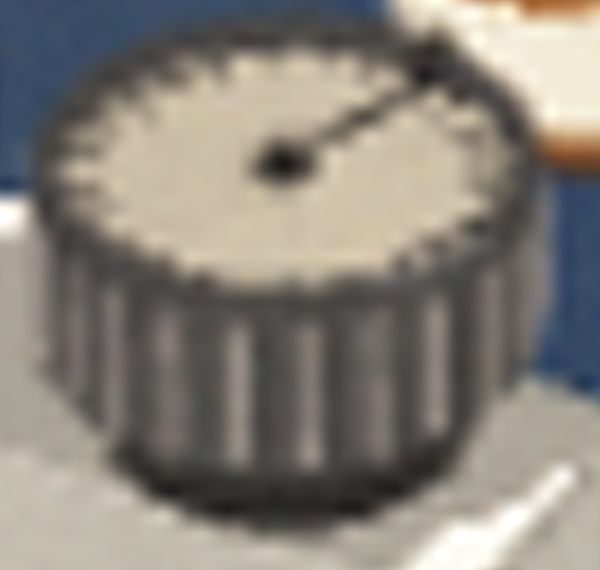

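```bash
python3 ang2.py 285 162 360 110 325 134 432 62 425 72
```

```text
0.0131 79.7
0.007 80.0
0.0257 79.2
0.0237 77.4
```

The zero mark at (432,62) lies on the pointer's line, within about 2°. I'll move the arm aside and check from the top.

Call:
carry_out --rows '[{"offset": [0,0,-0.03],"rot": [0,0,0],"gripper": 0.95},{"offset": [0,0.04,0],"rot": [0,0,0],"gripper": 0.95},{"offset": [0,0.05,0],"rot": [0,0,0],"gripper": 0.95},{"offset": [0,0.05,0],"rot": [0,0,0],"gripper": 0.95},{"offset": [0,0.05,0],"rot": [0,0,0],"gripper": 0.95},{"offset": [0,0.05,0],"rot": [0,0,0],"gripper": 0.95},{"offset": [0,0.05,0],"rot": [0,0,0],"gripper": 0.95},{"offset": [0,0,0],"rot": [0,0,0],"gripper": 0.95},{"offset": [0,0,0],"rot": [0,0,0],"gripper": 0.95}]'

```text
time: 25.58
position: [0.4594, -0.1327, 0.2511]
tool_rot: [-3.085, 0.593, 0.002]
ft_force: [-0.4, 1.1, -0.4]
grip_width: 0.947
```

Run:
```python
from h import *
d=shot('top','o_full.png')
c,n=np.cos(-.033),np.sin(-.033)
u,v=proj(d,[.567,.136,.142]); print(u,v)
a=cv2.resize(d['img'][:,:,::-1],None,fx=12,fy=12,interpolation=cv2.INTER_CUBIC)
u,v=int(u*12),int(v*12); cv2.imwrite('pics/o.png',a[v-330:v+230,u-250:u+250]); print((u-250)/12,(v-330)/12)
```

```text
214.0288592710299 205.63581016240718
193.16666666666666 178.08333333333334
```

View pics/o.png

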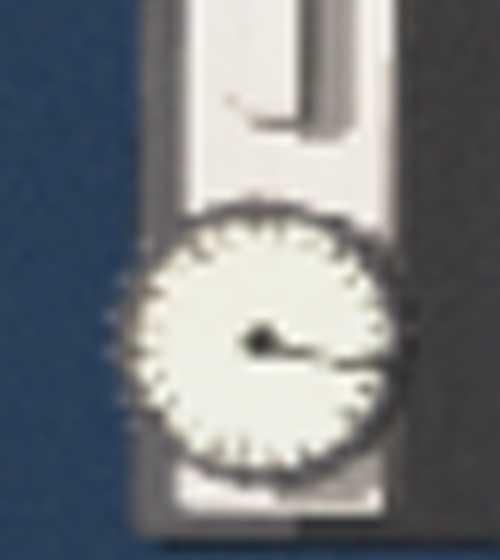

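View pics/o_full.png

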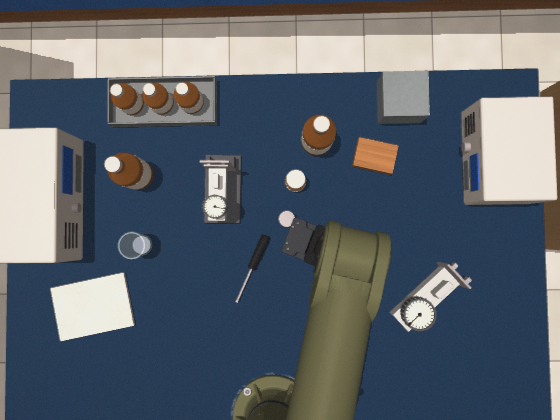

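The top view shows the pointer running from hub (260,340) to (390,365) at the rim, which gives the same ~79°. The head is square on the stand and the bystanders are where they were. The arm is clear of everything, so I'm handing in.

```bash
python3 -c "
from bench import workorder; print(workorder.close_job())"
```

```text
the job is handed in; nothing more can be done
None
```

The dial head is hanging by its tabs in the upper slots, released and reading zero. I handed the job in at about 26 s of the 72 s allowed, and it reports no verdict.

**What I did:** I gripped the small head by its fin and pushed the tabs into the upper slots until the hook plate met the upright. I then lowered it about 11 mm until the necks took the weight, and let go. I turned the bezel about 175° counter-clockwise in three grips (60°, 60° and 55°) and moved the arm clear.

**Last checks:**
- **Zero mark:** in the side view the pointer is at about 80° and the zero mark at 77–79°. Adding up the turns I made puts the mark at about 76°. The gap is at most 4°, or about 1.5 mm at the pointer's tip, against the 3 mm limit.
- **Top view:** the pointer is also at about 79°, and the head sits square on the stand. I could not make out the bold mark separately against the dark rim there, so the zero rests on the side view.
- **Surroundings:** the bystanders look unmoved, and the arm was clear of everything.

**Disagreements:**
- After the second grip the mark measured 25°, where the turns added up to 21°. That is why the last turn was 55° instead of 60°.
- The side view placed the dial up to about 4–6 mm from where the arm's own position put it. I used the arm's position, and every grip on the bezel held.

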